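Register a drying-rack lath in the pinning jig

ROBOT

A 7-joint arm with a two-finger parallel gripper is mounted at the origin on the work surface. World frame = base frame: x ahead of the robot, y to its left, z up, the work surface at z = 0. Lengths are in mm, angles in rad, forces in N, time in s.
With the tool pointing down it reaches from about 400 to 900 mm from the base axis. Payload 5.5 kg.
Tool frame: the origin (TCP) lies on the centre line of the jaws, within the pads' length; the fingertips stand 14 mm ahead of it and the grasp point (between the pads) lies 5 mm behind it; z points along the fingers, y is the line along which they close (so a half turn about z gives the same grasp; the last joint's range is limited). The gripper opens to 85 mm and grips with 20 to 120 N. Pads are 22 mm wide; open, the fingers measure 114 mm over their backs; the gripper's body (76 mm by 85 mm) begins 54 mm behind the grasp point. The pads swing forward as they close: fully open they stand 13 mm farther back than shut.
Start: joints at [-0.92, 0.501, -0.427, 1.55, 0.221, 1.138, -0.21], TCP at [245.762, 601.748, 217.41] pointing down, gripper open.
Joint ranges: [-2.88, 2.88], [-0.31, 2.03], [-1.54, 1.56], [0.2, 2.42], [-1.41, 4.55], [0.19, 2.02], [-2.57, 2.57]. Speed limits (rad/s): [2.57, 2.57, 3.14, 3.14, 3.14, 3.14, 3.14].

INTERFACE

Orientations are given as a rotation vector (axis times angle).
In Python, from cell import manip, eyes, job gives the robot as it stands. The module is installed in compiled form; this text tells all that it offers.
- The arm moves only by the tool carry_out, never from a script. Its argument "steps" is a list of rows, each an object of numbers: "grip": the opening, from 0 (shut) to 1 (fully open); "tx", "ty", "tz": the shift along the tool's x, y, z in mm; "rx", "ry", "rz": the turn, a rotation vector about the tool's x, y, z in degrees. In form: [{"grip": .., "tx": .., "ty": .., "tz": .., "rx": .., "ry": .., "rz": ..}, ...]. A call has 1 to 10 rows; each row is the pose to reach, as a shift and turn from the pose commanded when the call began, along the tool's axes at that moment; what a row does not reach only later rows make up. A row lasts 1/12 s, in which the tool goes at most 41.7 mm and 7.16 degrees, less where a joint would pass 70% of its speed; a pose out of reach is approached as far as the arm can. A call with a gripper value outside its range is refused whole. The fingers move at their own pace and stop on an object; "grip_force" is the grip in N (left out, the last holds). Time passes only in rows, so rows that repeat a pose let the fingers close. It gives the time, the measured TCP pose, the force, the opening and the grip force at its end, in the units of the state.
- manip.state(): the state, without advancing time (a new reading comes with each control period).
- eyes.camera(name): name is "side" or "top"; returns (picture, depth): 480x640x3 uint8, red, green, blue; 480x640 float32, mm along the optical axis (not along the pixel's ray), 0 where there is no reading.
- eyes.camera_params(name): a dict with "camera_matrix" (3x3 intrinsics, pixels), "rvec" (rotation vector, rad) and "tvec" (3), from world to camera coordinates, as OpenCV has them. Camera axes: x right, y down, z forward; pixel columns grow to the right and rows downward; lengths in mm; the calibration is good to about 2 mm. A picture is of the moment at which its call begins. camera_params takes no time and is no camera call.
- job.close_job(): hands the job in; it is judged then, once.
The state is a dict: "time_s": time; "q": joint angles; "qd": joint speeds; "joint_torque": joint torques, N m; "tool_pos": TCP position; "eef_rot": TCP orientation; "wrist_force": force on the tool from outside, world axes, zero at the start; "wrist_torque": the same for the moment, N m; "width": finger opening in mm; "gripper_force": force on a finger pad.
Only numpy, scipy, OpenCV 4.12 (cv2) and the standard library are available. Lean on these libraries where they do the work, as an engineer would, in place of code of your own. Each camera call takes 0.05 s, during which the arm holds its last target. There are 200 camera calls.

TASK

Load the loose bored lath flat into the pinning jig: press its long side firmly up against the fence, then its end firmly up against the end stop (without ramming it), holding each press for a moment, so that it is fully home on both. Finally push the sliding shoe up against the lath's other long side, firmly, so that the lath is trapped between shoe and fence, and leave everything there. Do not disturb the baubles, the brush jar or the cardboard box.

Things in the scene. Friction and masses are not known exactly. Their poses are not given: they have to be found in the camera images.
- lath: the loose wooden lath to load, 160 long x 40 wide x 24 mm thick, about 0.12 kg, with three dark bored holes marked on its top and no pins; lies flat on the table at the robot's left. Origin: centre of its underside; x along its length, y across its width, z up. Either end may go to the stop.
- jig: the pinning jig, fixed to the table: a plywood bed 270 (x) x 255 (y) mm, 15 mm thick. Origin: on the table under the bed, z up; the bed spans x -135 to 135 and y -105 to 150 mm. x runs along the fence towards the end stop, -y points towards the fence. In this frame the fence's inner face is at y = -80 mm, the stop's face is somewhere at x = 50 to 90 mm, the shoe is centred at x = -10 mm.
- fence: straight aluminium fence bar on the bed, 270 long x 22 wide, 26 mm high above the bed, part of the jig. Origin: as point fence_face; the bar lies on its -y side.
- fence_face (a point): middle of the foot of the fence's inner face, at bed-top height; axes as the jig's. A lath flush on the fence has its origin 20 mm along +y from this face.
- end_stop: aluminium end stop block on the bed, square to the fence, 30 (x) x 90 (y) mm, 26 mm high, touching the fence; clamped at a different place along the fence each time and does not move when pushed. Origin: as point stop_face.
- stop_face (a point): point on the stop's face (the side looking to jig -x), at bed-top height, in the corner with the fence; the face runs 90 mm along +y from here; axes as the jig's. A lath home on the stop has its origin 80 mm along -x from this face.
- shoe: sliding clamp shoe on the bed: a dark wooden block 60 (x) x 40 (y) mm, top 28.5 mm above the bed, with an upright black knob on top (22 mm diameter, from 28.5 to 55.5 mm above the bed, centred 18 mm along +y from the origin). It slides only along jig y, stiffly (about 4 N), stays where left, and starts open, its face 160 to 180 mm from the fence. Origin: as point shoe_face.
- shoe_face (a point): middle of the foot of the shoe's clamping face, which looks to jig -y (to the fence), at bed-top height; axes as the jig's. The flat back of the shoe is 40 mm along +y from here.
- bauble_lath: bystander: a finished lath of the same size standing with three upright pins that carry gilt baubles, 118 mm high in all, to the right of the jig. Origin: centre of its underside, x along its length.
- brush_jar: bystander: white ceramic jar, 72 mm diameter, 90 mm high, with two brushes standing in it up to 175 mm. Origin: centre of its underside.
- pin_box: bystander: cardboard box of pins 100 x 70 x 45 mm, beyond the loose lath. Origin: centre of its underside.
There are look-alikes about, which are no part of the job. Of the things shaped like the lath, the wooden one is meant.

How it is judged:
By the outcome, as a careful person would: the job done as asked, in the order asked, and still so for the second after the job is handed in, with the robot touching nothing.
It also fails if it takes over 72 s, if anything falls off the work surface, if the arm or the gripper's body presses on something with over 40 N, if the wrist force passes 120 N, or if a joint passes its speed limit or range.

## Working session

There is one attempt and no reset: what is moved stays moved. The work goes in short steps, Python scripts to look and compute and a tool call to move; the robot and the scene stay as the last step left them, time stands still between calls to the robot, and variables do not carry over. Pictures are saved under pics/ and viewed, at most 10 in all, crops included, and the job is handed in when it is done.

Besides the shell and the picture viewer there is one more tool, called after "Emit:" as name(argument=value, ...) on one line, values as JSON. carry_out: Moves the arm, as the interface text tells. Its arguments: {"type":"object","properties":{"steps":{"type":"array"},"grip_force":{"type":"number"}},"required":["steps"]}

```bash
mkdir -p pics; cat > h.py <<'E'
import numpy as np, cv2
from cell import manip, eyes, job
from scipy.spatial.transform import Rotation as R
def P(n):
    p=eyes.camera_params(n); K=np.array(p["camera_matrix"],float); r=R.from_rotvec(np.ravel(p["rvec"])).as_matrix(); return K,r,np.ravel(p["tvec"]).astype(float)
def plane(n,uv,z):
    K,r,t=P(n); uv=np.atleast_2d(uv).astype(float)
    d=(np.c_[uv,np.ones(len(uv))]@np.linalg.inv(K).T)@r; c=-r.T@t
    return c+d*((z-c[2])/d[:,2])[:,None]
def cloud(n,D):
    K,r,t=P(n); v,u=np.mgrid[:480,:640]
    p=np.stack([(u-K[0,2])/K[0,0]*D,(v-K[1,2])/K[1,1]*D,D],-1)
    return (p-t)@r
def toolR(): return R.from_rotvec(manip.state()["eef_rot"]).as_matrix()
E
python3 - <<'E'
from h import *
for n in ("top","side"):
    im,D=eyes.camera(n); np.savez(f"{n}0.npz",im=im,D=D); cv2.imwrite(f"pics/{n}0.png",im[...,::-1])
    K,r,t=P(n); print(n,K[0],(-r.T@t).round(),r[2].round(2))
s=manip.state(); print(s["tool_pos"],toolR().round(3),s["width"],s["time_s"])
E
```

```text
top [508.97568583   0.         322.99697991] [ 451.   26. 1388.] [ 0.09  0.   -1.  ]
side [571.27632339   0.         317.83047767] [ -206. -1221.   958.] [ 0.45  0.72 -0.53]
[245.61394881 601.10490685 216.45545482] [[-0.926  0.378 -0.001]
 [ 0.378  0.926 -0.002]
 [ 0.    -0.002 -1.   ]] 85.29576363016984 0.1
```

View pics/top0.png

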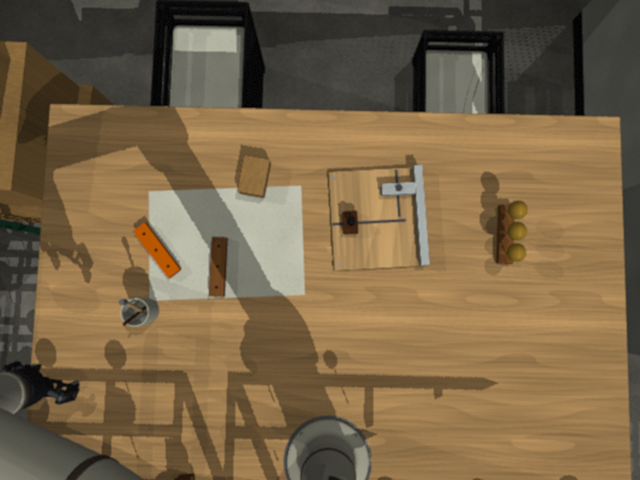

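View pics/side0.png

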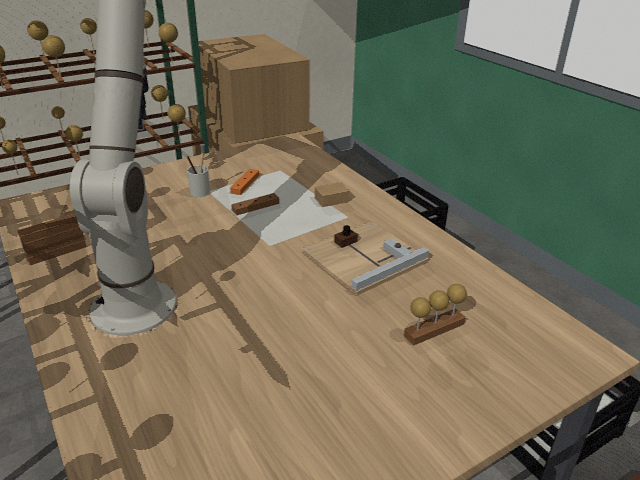

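Top view: two lath-shaped things lie at the left. One is orange (157,249) and looks painted or plastic; the other is brown (219,266) and wooden with holes. The jig is at (378,218), with the fence at x≈421, the stop at (400,188) and the shoe at (350,222). The jar is at (138,312), the box at (254,175) and the baubles at (512,232). In the side view the brown lath is at (256,204) and the orange one at (245,181). I'll confirm with a crop and measure.

```bash
python3 - <<'E'
from h import *
t=np.load("top0.npz"); s=np.load("side0.npz")
a=cv2.resize(t["im"][150:340,110:440],None,fx=2.4,fy=2.4,interpolation=cv2.INTER_CUBIC)
cv2.imwrite("pics/crop1.png",a[...,::-1])
# heights from depth, both views
for n,d,pts in (("top",t,dict(lath=(219,280),table=(300,340),paper=(270,280),bed=(380,245),fence=(423,220),stop=(390,189),shoe=(350,230),knob=(350,220),orange=(157,249))),("side",s,dict(lath=(258,203),bed=(345,265),fence=(390,270),knob=(347,231)))):
    C=cloud(n,d["D"])
    for k,(u,v) in pts.items(): print(n,k,C[v,u].round(1),d["im"][v,u])
# lath outline by height+colour, top
C=cloud("top",t["D"]); hsv=cv2.cvtColor(t["im"],cv2.COLOR_RGB2HSV)
m=np.zeros((480,640),np.uint8); m[225:305,200:240]=1
mk=((C[...,2]>13)&(C[...,2]<40)&(m>0)).astype(np.uint8)
mc=((hsv[...,1]>90)&(m>0)).astype(np.uint8)
for q in (mk,mc):
    c=max(cv2.findContours(q,0,1)[0],key=cv2.contourArea)[:,0]
    w=plane("top",c,24)[:,:2].astype(np.float32); print(cv2.minAreaRect(w))
E
```

```text
top lath [465.1 301.8  22.6] [113  72  35]
top table [309.6  81.9   1.2] [102  81  51]
top paper [468.5 167.6   1.9] [188 187 169]
top bed [ 569.6 -128.5   13.8] [195 157 104]
top fence [ 636.6 -239.    42.5] [164 171 168]
top stop [ 717.6 -149.6   46.4] [160 166 163]
top shoe [605.2 -44.9  44. ] [65 37 19]
top knob [628.1 -42.9  72.9] [22 20 23]
top orange [544.1 470.5  26.6] [144  67   0]
side lath [506.2 291.3  21.9] [68 49 31]
side bed [ 563.  -142.3   13.4] [183 159 126]
side fence [ 638.9 -249.3   34.3] [102 104 103]
side knob [625.1 -58.   61.9] [ 6 13  8]
((503.84161376953125, 307.82342529296875), (43.06023406982422, 158.79310607910156), 89.52925872802734)
((501.5644226074219, 306.7394104003906), (41.684261322021484, 157.43084716796875), 89.57244110107422)
```

View pics/crop1.png

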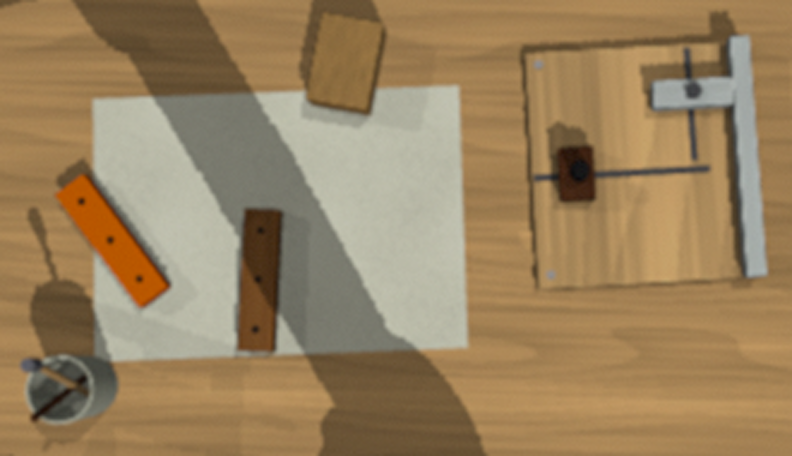

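The crop shows the wood-brown lath at crop (259,280), with wood tone and three holes. The orange one is a painted look-alike, so the brown one is the target. Next I'll fit the poses of the lath, fence, stop and shoe.

```bash
cat > fit.py <<'E'
from h import *
def fit(n,mask,z,name):
    c=max(cv2.findContours(mask.astype(np.uint8),0,1)[0],key=cv2.contourArea)
    f=np.zeros(mask.shape,np.uint8); cv2.drawContours(f,[c],-1,1,-1)
    v,u=np.nonzero(f); w=plane(n,np.c_[u,v],z)[:,:2]; m=w.mean(0)
    val,vec=np.linalg.eigh(np.cov((w-m).T)); a=vec[:,1]*np.sign(vec[np.argmax(abs(vec[:,1])),1])
    print(name,n,"c",m.round(1),"L",(np.sqrt(12*val[::-1])).round(1),"yaw",round(np.degrees(np.arctan2(a[1],a[0])),2)); return m,a
def box(u0,u1,v0,v1):
    b=np.zeros((480,640),bool); b[v0:v1,u0:u1]=1; return b
E
python3 - <<'E'
from fit import *
t=np.load("top0.npz"); s=np.load("side0.npz")
h=cv2.cvtColor(t["im"],cv2.COLOR_RGB2HSV); Z=cloud("top",t["D"])[...,2]; S,V=h[...,1],h[...,2]
fit("top",box(200,240,225,305)&(S>90),24,"lath")
fit("top",box(413,435,155,275)&(S<60)&(V>110),41,"fence")
fit("top",box(378,413,180,197)&(S<60)&(V>110),41,"stop")
fit("top",box(335,365,208,238)&(V<100)&(Z>32),43.5,"shoe")
fit("top",box(335,365,205,238)&(V<40)&(Z>55),70.5,"knob")
hs=cv2.cvtColor(s["im"],cv2.COLOR_RGB2HSV)
for nm,b,z in (("lath",box(225,290,185,220),24),):
    Zs=cloud("side",s["D"])[...,2]
    fit("side",b&(Zs>18)&(hs[...,1]>70),z,nm)
fit("side",box(335,360,220,238)&(hs[...,2]<40),57,"knob~")
Zs=cloud("side",s["D"])[...,2]; fit("side",box(340,440,235,295)&(Zs>38)&(Zs<45)&(hs[...,1]<60),41,"fence/stop")
for n in range(160,275,15):  # fence inner edge & end
    r=t["im"][n,405:440].astype(int); print(n,r.max(1)-r.min(1))
E
```

```text
lath top c [501.2 306.8] L [156.1  41.1] yaw -0.59
fence top c [ 652.7 -234. ] L [271.3  24.6] yaw 4.8
stop top c [ 720.  -168.7] L [87.7 35.3] yaw 94.96
shoe top c [628. -43.] L [60.8 40.2] yaw 3.63
knob top c [628.2 -44.5] L [20.9 18.4] yaw -12.14
lath side c [499.6 301.7] L [162.4  50.1] yaw -0.49
knob~ side c [629.7 -49.3] L [52.2 22.4] yaw 53.93
fence/stop side c [ 664.1 -223.4] L [264.5  86.5] yaw 12.36
160 [69 55 50 53 52 53 52 53 51 53 62 72 79 79 78 79 80 79 80 79 79 80 78 80
 80 80 80 80 80 81 80 80 79 80 80]
175 [70 68 64 62 54 40 38 26  7  4  6  6  7  7  7  6  6 13 47 72 75 73 72 74
 72 73 73 73 73 73 72 72 73 76 76]
190 [ 6  6  5  6  6  7  7  5  6  7  7  6  6  6  5  5  6  6 14 48 74 79 76 75
 76 76 76 77 76 77 77 78 77 78 79]
205 [79 81 83 85 84 82 71 55 42 33 12  3  4  5  6  6  6  6  6 14 46 76 82 81
 79 80 79 80 79 80 79 78 78 78 79]
220 [32 65 85 85 85 85 84 72 52 42 33 13  3  5  6  7  6  7  7  8  8 36 69 77
 78 77 77 76 76 75 75 76 75 75 74]
235 [80 81 82 84 85 84 84 85 78 65 43 31 13  1  6  6  6  6  5  7  7  5 23 60
 75 74 73 71 72 71 72 71 70 71 72]
250 [82 82 82 82 84 84 82 78 76 77 66 45 33 16  2  6  6  8  7  7  7  7  4 21
 64 80 76 76 75 75 77 77 76 76 76]
265 [79 81 82 82 79 74 72 71 71 70 71 66 62 55 43 27 17 12 16 20 26 33 42 48
 59 73 74 74 74 74 73 74 74 73 74]
```

Emit:
carry_out(steps=[{"grip": 1,"tx": -30,"ty": -15,"tz": -15,"rz": -2},{"grip": 1,"tx": -70,"ty": -35,"tz": -30,"rz": -5},{"grip": 1,"tx": -110,"ty": -56,"tz": -35,"rz": -8},{"grip": 1,"tx": -150,"ty": -76,"tz": -35,"rz": -11},{"grip": 1,"tx": -190,"ty": -96,"tz": -35,"rz": -14},{"grip": 1,"tx": -230,"ty": -116,"tz": -35,"rz": -17},{"grip": 1,"tx": -270,"ty": -137,"tz": -20,"rz": -20},{"grip": 1,"tx": -305,"ty": -154,"tz": 10,"rz": -21.6},{"grip": 1,"tx": -335,"ty": -169,"tz": 40,"rz": -21.6},{"grip": 1,"tx": -347.6,"ty": -175.7,"tz": 70,"rz": -21.6}])

```text
invalid input
```

Emit:
carry_out(steps=[{"grip": 1},{"grip": 1}])

```text
invalid input
```

```bash
python3 - <<'E'
from h import *
s=manip.state(); print(s["time_s"],s["tool_pos"],toolR().round(4),s["width"],np.round(s["wrist_force"],1),np.round(s["q"],2))
E
```

```text
0.1 [245.61394881 601.10490685 216.45545482] [[-9.258e-01  3.781e-01 -7.000e-04]
 [ 3.781e-01  9.258e-01 -1.600e-03]
 [ 0.000e+00 -1.800e-03 -1.000e+00]] 85.29576363016984 [-0.2 -0.2 -0.3] [-0.92  0.5  -0.43  1.55  0.22  1.14 -0.21]
```

Each row probably needs all seven keys, so I'll fill them in.

Emit:
carry_out(steps=[{"grip": 1,"tx": -30,"ty": -15,"tz": -15,"rx": 0,"ry": 0,"rz": -2},{"grip": 1,"tx": -70,"ty": -35,"tz": -30,"rx": 0,"ry": 0,"rz": -5},{"grip": 1,"tx": -110,"ty": -56,"tz": -35,"rx": 0,"ry": 0,"rz": -8},{"grip": 1,"tx": -150,"ty": -76,"tz": -35,"rx": 0,"ry": 0,"rz": -11},{"grip": 1,"tx": -190,"ty": -96,"tz": -35,"rx": 0,"ry": 0,"rz": -14},{"grip": 1,"tx": -230,"ty": -116,"tz": -35,"rx": 0,"ry": 0,"rz": -17},{"grip": 1,"tx": -270,"ty": -137,"tz": -20,"rx": 0,"ry": 0,"rz": -20},{"grip": 1,"tx": -305,"ty": -154,"tz": 10,"rx": 0,"ry": 0,"rz": -21.6},{"grip": 1,"tx": -335,"ty": -169,"tz": 40,"rx": 0,"ry": 0,"rz": -21.6},{"grip": 1,"tx": -347.6,"ty": -175.7,"tz": 70,"rx": 0,"ry": 0,"rz": -21.6}], grip_force=40)

```text
time_s: 0.93
tool_pos: [495.5, 315.7, 165.3]
eef_rot: [0.022, 3.137, 0.001]
wrist_force: [0.9, 0.7, -0.0]
width: 85.6
gripper_force: 0.0
```

Emit:
carry_out(steps=[{"grip": 1,"tx": 0,"ty": 0,"tz": 10,"rx": 0,"ry": 0,"rz": 0},{"grip": 1,"tx": 0,"ty": 0,"tz": 30,"rx": 0,"ry": 0,"rz": 0},{"grip": 1,"tx": 0,"ty": 0,"tz": 50,"rx": 0,"ry": 0,"rz": 0},{"grip": 1,"tx": 0,"ty": 0,"tz": 60,"rx": 0,"ry": 0,"rz": 0},{"grip": 1,"tx": 0,"ty": 0,"tz": 60,"rx": 0,"ry": 0,"rz": 0},{"grip": 1,"tx": 0,"ty": 0,"tz": 60,"rx": 0,"ry": 0,"rz": 0}])

```text
time_s: 1.43
tool_pos: [491.4, 318.3, 104.3]
eef_rot: [-0.016, -3.14, 0.001]
wrist_force: [-0.1, 0.7, 0.8]
width: 85.2
gripper_force: 0.0
```

```bash
python3 - <<'E'
from fit import *
s=manip.state(); print(s["tool_pos"],toolR().round(4).tolist(),s["width"])
t,D=eyes.camera("top"); g,_=eyes.camera("side"); np.savez("a1.npz",t=t,g=g)
a=np.vstack([cv2.resize(t[200:320,130:310],None,fx=2.5,fy=2.5),cv2.resize(g[110:230,190:370],None,fx=2.5,fy=2.5)]); cv2.imwrite("pics/a1.png",a[...,::-1])
E
```

```text
[491.41470973 318.34809635 104.29184061] [[-0.9999, 0.0102, -0.0013], [0.0102, 0.9999, -0.0006], [0.0013, -0.0006, -1.0]] 85.21825007496905
```

View pics/a1.png

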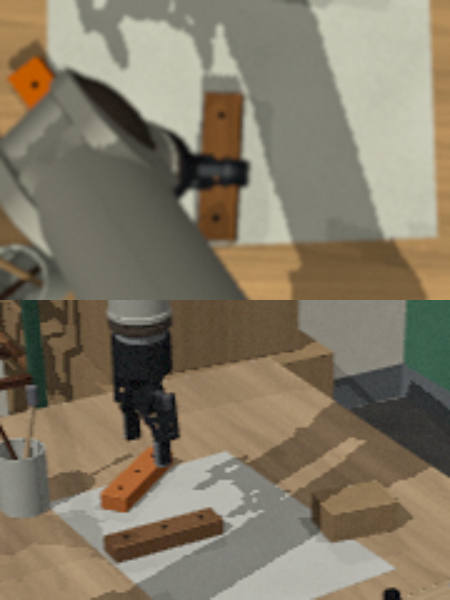

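The picture shows the open jaws above the brown lath, with the gripper about 10 mm short in both x and y. The side view fits a tip height of about 90 mm. I'll correct that, descend and grip.

Emit:
carry_out(steps=[{"grip": 1,"tx": -5,"ty": -6,"tz": 10,"rx": 0,"ry": 0,"rz": 0},{"grip": 1,"tx": -9.7,"ty": -11.7,"tz": 25,"rx": 0,"ry": 0,"rz": 0},{"grip": 1,"tx": -9.7,"ty": -11.7,"tz": 45,"rx": 0,"ry": 0,"rz": 0},{"grip": 1,"tx": -9.7,"ty": -11.7,"tz": 65,"rx": 0,"ry": 0,"rz": 0},{"grip": 1,"tx": -9.7,"ty": -11.7,"tz": 80,"rx": 0,"ry": 0,"rz": 0},{"grip": 1,"tx": -9.7,"ty": -11.7,"tz": 86,"rx": 0,"ry": 0,"rz": 0},{"grip": 1,"tx": -9.7,"ty": -11.7,"tz": 86,"rx": 0,"ry": 0,"rz": 0},{"grip": 1,"tx": -9.7,"ty": -11.7,"tz": 86,"rx": 0,"ry": 0,"rz": 0}])

```text
time_s: 2.2
tool_pos: [502.0, 306.5, 19.0]
eef_rot: [0.017, 3.141, 0.0]
wrist_force: [-0.2, 0.4, 0.4]
width: 85.0
gripper_force: 0.0
```

Emit:
carry_out(steps=[{"grip": 0.4,"tx": 0,"ty": 0,"tz": 0,"rx": 0,"ry": 0,"rz": 0},{"grip": 0.3,"tx": 0,"ty": 0,"tz": 0,"rx": 0,"ry": 0,"rz": 0},{"grip": 0.3,"tx": 0,"ty": 0,"tz": 0,"rx": 0,"ry": 0,"rz": 0},{"grip": 0.3,"tx": 0,"ty": 0,"tz": 0,"rx": 0,"ry": 0,"rz": 0},{"grip": 0.3,"tx": 0,"ty": 0,"tz": 0,"rx": 0,"ry": 0,"rz": 0},{"grip": 0.3,"tx": 0,"ty": 0,"tz": 0,"rx": 0,"ry": 0,"rz": 0},{"grip": 0.3,"tx": 0,"ty": 0,"tz": 0,"rx": 0,"ry": 0,"rz": 0},{"grip": 0.3,"tx": 0,"ty": 0,"tz": 0,"rx": 0,"ry": 0,"rz": 0}], grip_force=40)

```text
time_s: 2.87
tool_pos: [501.6, 306.4, 18.6]
eef_rot: [-0.017, -3.141, 0.0]
wrist_force: [-0.1, 1.0, 0.5]
width: 25.5
gripper_force: 0.0
```

The jaws closed to 25.5 mm with no force, so they missed the lath. I'll look.

```bash
python3 - <<'E'
from fit import *
s=manip.state(); print(s["tool_pos"],toolR().round(4).tolist(),s["width"],s["gripper_force"])
t,D=eyes.camera("top"); g,_=eyes.camera("side"); np.savez("a2.npz",t=t,g=g,D=D)
a=np.vstack([cv2.resize(t[200:320,130:330],None,fx=2.5,fy=2.5),cv2.resize(g[130:250,190:390],None,fx=2.5,fy=2.5)]); cv2.imwrite("pics/a2.png",a[...,::-1])
E
```

```text
[501.55981221 306.41761128  18.62253053] [[-0.9999, 0.0108, -0.0001], [0.0108, 0.9999, -0.0], [0.0001, -0.0, -1.0]] 25.456049511801027 0.0
```

View pics/a2.png

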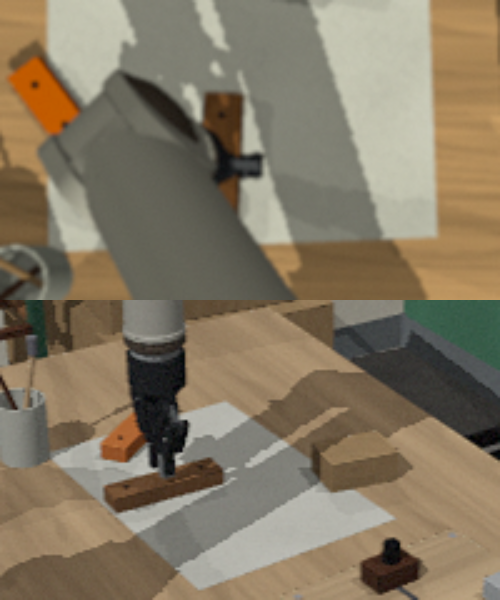

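The side view shows the finger tips at about crop (168,473), full image (257,199), seeming to stand on or behind the lath. I'll check the tips' 3D position from depth.

```bash
python3 - <<'E'
from fit import *
_,Dg=eyes.camera("side"); g=np.load("a2.npz")["g"]; C=cloud("side",Dg)
for v in range(180,206,2): print(v,[(C[v,u].round().astype(int).tolist(),g[v,u].tolist()) for u in (254,257,260)])
for z in (5,15,24,30,40): print(z,plane("side",[(257,199)],z).round(1))
# projection of believed TCP/tip
K,r,t=P("side"); 
for p in ((501.6,306.4,18.6),(501.6,306.4-12,8),(501.6,306.4+12,8),(501.6,306.4,-19+60)):
    c=r@np.array(p)+t; print(p,(K@c/c[2])[:2].round(1))
h=cv2.cvtColor(g,cv2.COLOR_RGB2HSV)
Ct=cloud("top",np.load("a2.npz")["D"])
for u in range(212,238,3): print(u,Ct[265,u].round().astype(int).tolist(),Ct[268,u].round().astype(int).tolist())
E
```

```text
180 [([496, 291, 110], [27, 26, 27]), ([487, 249, 131], [31, 26, 32]), ([491, 236, 136], [32, 35, 39])]
182 [([497, 293, 102], [22, 17, 12]), ([485, 245, 127], [21, 28, 27]), ([495, 244, 124], [20, 21, 17])]
184 [([491, 282, 101], [21, 24, 26]), ([485, 247, 118], [19, 28, 24]), ([495, 245, 117], [24, 26, 24])]
186 [([-206, -1221, 958], [18, 16, 26]), ([489, 256, 106], [26, 30, 27]), ([497, 250, 107], [14, 20, 15])]
188 [([488, 277, 90], [22, 23, 26]), ([488, 255, 100], [22, 19, 24]), ([506, 270, 88], [22, 22, 22])]
190 [([488, 277, 82], [21, 24, 27]), ([488, 254, 93], [13, 14, 19]), ([502, 262, 86], [4, 2, 6])]
192 [([490, 283, 72], [81, 83, 83]), ([497, 275, 73], [23, 22, 22]), ([559, 382, 7], [180, 179, 170])]
194 [([494, 291, 59], [88, 90, 88]), ([499, 280, 63], [7, 11, 0]), ([556, 377, 2], [172, 173, 164])]
196 [([488, 280, 59], [88, 90, 91]), ([500, 284, 54], [24, 24, 28]), ([532, 328, 24], [141, 127, 111])]
198 [([491, 288, 47], [97, 100, 100]), ([501, 286, 45], [12, 10, 10]), ([526, 315, 24], [103, 70, 45])]
200 [([491, 288, 39], [95, 91, 89]), ([500, 284, 38], [57, 61, 62]), ([521, 306, 22], [79, 61, 44])]
202 [([494, 295, 28], [95, 67, 44]), ([505, 295, 24], [68, 44, 24]), ([513, 290, 24], [116, 84, 55])]
204 [([489, 286, 26], [91, 61, 39]), ([501, 288, 21], [75, 54, 37]), ([513, 291, 16], [74, 49, 35])]
5 [[528.7 345.4   5. ]]
15 [[521.  328.9  15. ]]
24 [[514.1 314.2  24. ]]
30 [[509.5 304.3  30. ]]
40 [[501.7 287.9  40. ]]
(501.6, 306.4, 18.6) [254.8 202.3]
(501.6, 294.4, 8) [256.5 206.6]
(501.6, 318.4, 8) [253.3 203.5]
(501.6, 306.4, 41) [254.4 196.4]
212 [488, 231, 442] [482, 225, 469]
215 [490, 232, 413] [490, 271, 224]
218 [499, 272, 188] [492, 273, 183]
221 [500, 272, 153] [493, 272, 154]
224 [501, 267, 140] [495, 278, 84]
227 [501, 260, 140] [494, 262, 126]
230 [501, 254, 134] [494, 253, 136]
233 [501, 246, 139] [494, 246, 133]
236 [507, 262, 0] [499, 260, 6]
```

The depth shows the tips still at z≈30–38 mm, above the lath top (24 mm). The gripper is therefore about 20 mm higher than the tool frame suggests with the jaws open. I'll open and go down gently, watching the force.

Emit:
carry_out(steps=[{"grip": 1,"tx": 0,"ty": 0,"tz": 0,"rx": 0,"ry": 0,"rz": 0},{"grip": 1,"tx": 0,"ty": 0,"tz": 0,"rx": 0,"ry": 0,"rz": 0},{"grip": 1,"tx": 0,"ty": 0,"tz": 0,"rx": 0,"ry": 0,"rz": 0},{"grip": 1,"tx": 0,"ty": 0,"tz": 0,"rx": 0,"ry": 0,"rz": 0},{"grip": 1,"tx": 0,"ty": 0,"tz": 0,"rx": 0,"ry": 0,"rz": 0},{"grip": 1,"tx": 0,"ty": 0,"tz": 2,"rx": 0,"ry": 0,"rz": 0},{"grip": 1,"tx": 0,"ty": 0,"tz": 4,"rx": 0,"ry": 0,"rz": 0},{"grip": 1,"tx": 0,"ty": 0,"tz": 6,"rx": 0,"ry": 0,"rz": 0},{"grip": 1,"tx": 0,"ty": 0,"tz": 8,"rx": 0,"ry": 0,"rz": 0}])

```text
time_s: 3.77
tool_pos: [501.5, 306.4, 10.3]
eef_rot: [-0.017, -3.141, 0.0]
wrist_force: [-0.4, -0.3, 0.6]
width: 85.6
gripper_force: 0.0
```

```bash
python3 - <<'E'
from fit import *
s=manip.state(); print(s["tool_pos"],s["width"],np.round(s["wrist_force"],1))
g,Dg=eyes.camera("side"); C=cloud("side",Dg)
a=cv2.resize(g[150:230,210:310],None,fx=7,fy=7,interpolation=cv2.INTER_CUBIC); cv2.imwrite("pics/a3.png",a[...,::-1])
K,r,t=P("side")
for p in ((501.6,306.4-43,18.6),(501.6,306.4+43,18.6),(501.6,306.4,100)):
    c=r@np.array(p)+t; print(p,(K@c/c[2])[:2].round(1))
E
```

```text
[501.48355776 306.36238476  10.29975256] 85.63892207200968 [-0.4 -0.3  0.6]
(501.6, 263.4, 18.6) [260.6 207.8]
(501.6, 349.4, 18.6) [249.1 197. ]
(501.6, 306.4, 100) [253.6 180.6]
```

View pics/a3.png

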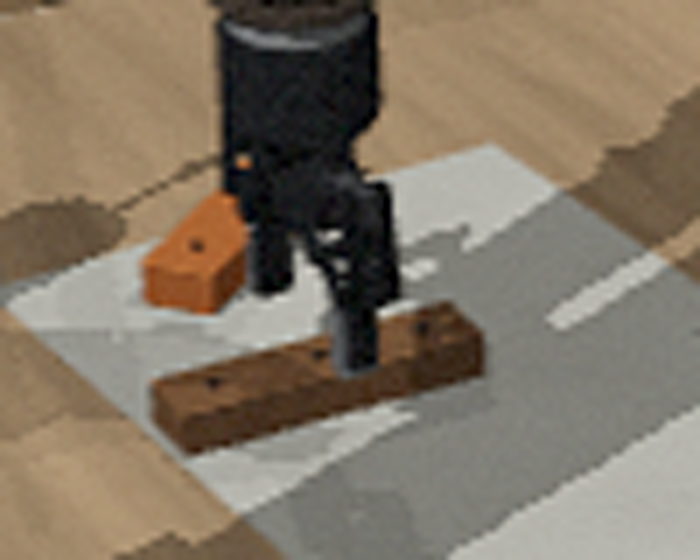

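Crop: the near finger's tip is at crop (355,370) → (260.7,202.9), and the far one's at (270,290) → (248.6,191.4). Both put the open tips at z≈38 while the reported TCP z is 10. So the real fingers stand about 28 mm higher than the text says, and x/y agree. I'll go on down gently.

Emit:
carry_out(steps=[{"grip": 1,"tx": 0,"ty": 0,"tz": 4,"rx": 0,"ry": 0,"rz": 0},{"grip": 1,"tx": 0,"ty": 0,"tz": 8,"rx": 0,"ry": 0,"rz": 0},{"grip": 1,"tx": 0,"ty": 0,"tz": 12,"rx": 0,"ry": 0,"rz": 0},{"grip": 1,"tx": 0,"ty": 0,"tz": 15,"rx": 0,"ry": 0,"rz": 0},{"grip": 1,"tx": 0,"ty": 0,"tz": 15,"rx": 0,"ry": 0,"rz": 0}])

```text
time_s: 4.23
tool_pos: [500.9, 306.0, -5.4]
eef_rot: [-0.017, -3.14, 0.001]
wrist_force: [-0.1, 0.1, 0.1]
width: 85.2
gripper_force: 0.0
```

Emit:
carry_out(steps=[{"grip": 1,"tx": 0,"ty": 0,"tz": 2,"rx": 0,"ry": 0,"rz": 0},{"grip": 1,"tx": 0,"ty": 0,"tz": 4,"rx": 0,"ry": 0,"rz": 0},{"grip": 1,"tx": 0,"ty": 0,"tz": 6,"rx": 0,"ry": 0,"rz": 0},{"grip": 1,"tx": 0,"ty": 0,"tz": 8,"rx": 0,"ry": 0,"rz": 0},{"grip": 1,"tx": 0,"ty": 0,"tz": 8,"rx": 0,"ry": 0,"rz": 0}])

```text
time_s: 4.65
tool_pos: [501.4, 306.3, -12.8]
eef_rot: [-0.017, -3.141, 0.0]
wrist_force: [-0.2, -0.3, -0.5]
width: 85.5
gripper_force: 0.0
```

```bash
python3 - <<'E'
from fit import *
s=manip.state(); print(s["tool_pos"],s["width"],np.round(s["wrist_force"],1))
g,Dg=eyes.camera("side"); 
for v in range(192,222,2): print(v,[g[v,u].tolist() for u in (258,260,262)])
E
```

```text
[501.36296085 306.26947585 -12.76991557] 85.51741507576993 [-0.2 -0.3 -0.5]
192 [[24, 26, 30], [21, 16, 22], [18, 21, 17]]
194 [[75, 75, 72], [18, 18, 15], [25, 24, 23]]
196 [[10, 14, 19], [19, 22, 12], [13, 18, 24]]
198 [[22, 27, 31], [10, 12, 16], [29, 33, 36]]
200 [[42, 46, 52], [13, 10, 6], [8, 12, 6]]
202 [[88, 92, 92], [16, 22, 24], [21, 25, 23]]
204 [[88, 91, 88], [18, 24, 26], [13, 12, 20]]
206 [[89, 90, 91], [30, 28, 28], [0, 1, 6]]
208 [[88, 86, 85], [26, 33, 32], [22, 27, 27]]
210 [[183, 183, 174], [179, 179, 170], [147, 147, 139]]
212 [[148, 150, 141], [151, 151, 142], [177, 177, 167]]
214 [[152, 151, 142], [134, 136, 127], [126, 128, 120]]
216 [[113, 114, 107], [117, 117, 109], [115, 116, 110]]
218 [[126, 125, 116], [115, 115, 109], [116, 116, 109]]
220 [[116, 116, 109], [117, 117, 111], [116, 116, 109]]
```

The tips are now at z≈14 mm, with offset +27. Closing will bring them to about 7 mm, so I'll grip.

Emit:
carry_out(steps=[{"grip": 0.4,"tx": 0,"ty": 0,"tz": 0,"rx": 0,"ry": 0,"rz": 0},{"grip": 0.3,"tx": 0,"ty": 0,"tz": 0,"rx": 0,"ry": 0,"rz": 0},{"grip": 0.3,"tx": 0,"ty": 0,"tz": 0,"rx": 0,"ry": 0,"rz": 0},{"grip": 0.3,"tx": 0,"ty": 0,"tz": 0,"rx": 0,"ry": 0,"rz": 0},{"grip": 0.3,"tx": 0,"ty": 0,"tz": 0,"rx": 0,"ry": 0,"rz": 0},{"grip": 0.3,"tx": 0,"ty": 0,"tz": 0,"rx": 0,"ry": 0,"rz": 0},{"grip": 0.3,"tx": 0,"ty": 0,"tz": 0,"rx": 0,"ry": 0,"rz": 0}], grip_force=40)

```text
time_s: 5.28
tool_pos: [501.8, 306.6, -12.1]
eef_rot: [0.017, 3.141, 0.001]
wrist_force: [0.3, 0.8, 3.0]
width: 39.3
gripper_force: 42.0
```

Gripped at 39.3 mm and 42 N. I'll lift, then travel high over the shoe to the jig.

Emit:
carry_out(steps=[{"grip": 0.3,"tx": 0,"ty": 0,"tz": -10,"rx": 0,"ry": 0,"rz": 0},{"grip": 0.3,"tx": 0,"ty": 0,"tz": -40,"rx": 0,"ry": 0,"rz": 0},{"grip": 0.3,"tx": -5,"ty": -10,"tz": -80,"rx": 0,"ry": 0,"rz": 0},{"grip": 0.3,"tx": -12,"ty": -40,"tz": -105,"rx": 0,"ry": 0,"rz": 0},{"grip": 0.3,"tx": -20,"ty": -75,"tz": -115,"rx": 0,"ry": 0,"rz": -1},{"grip": 0.3,"tx": -29,"ty": -113,"tz": -115,"rx": 0,"ry": 0,"rz": -2},{"grip": 0.3,"tx": -38,"ty": -152,"tz": -115,"rx": 0,"ry": 0,"rz": -3},{"grip": 0.3,"tx": -47,"ty": -190,"tz": -115,"rx": 0,"ry": 0,"rz": -4},{"grip": 0.3,"tx": -56,"ty": -228,"tz": -115,"rx": 0,"ry": 0,"rz": -5},{"grip": 0.3,"tx": -65,"ty": -266,"tz": -115,"rx": 0,"ry": 0,"rz": -5.4}])

```text
time_s: 6.12
tool_pos: [563.4, 37.7, 103.1]
eef_rot: [0.133, -3.139, 0.0]
wrist_force: [0.1, 0.3, -1.2]
width: 38.9
gripper_force: 41.6
```

```bash
python3 - <<'E'
from fit import *
s=manip.state(); R0=toolR(); print(s["time_s"],s["tool_pos"],R0.round(4).tolist(),s["width"],s["gripper_force"])
print(R0.T@(np.array([602.4,-172,100])-s["tool_pos"]), 94.8-np.degrees(np.arctan2(R0[1,1],R0[0,1])))
E
```

```text
6.1167 [563.43595651  37.71954967 103.09732942] [[-0.9964, -0.0844, -0.0002], [-0.0844, 0.9964, -0.0001], [0.0002, -0.0001, -1.0]] 38.92622500438002 41.58722698688507
[ -21.12228665 -212.25976565    3.11777839] -0.04231877056155042
```

Emit:
carry_out(steps=[{"grip": 0.3,"tx": -4,"ty": -38,"tz": 0,"rx": 0,"ry": 0,"rz": 0},{"grip": 0.3,"tx": -8,"ty": -76,"tz": 0,"rx": 0,"ry": 0,"rz": 0},{"grip": 0.3,"tx": -12,"ty": -114,"tz": 0,"rx": 0,"ry": 0,"rz": 0},{"grip": 0.3,"tx": -16,"ty": -150,"tz": 0,"rx": 0,"ry": 0,"rz": 0},{"grip": 0.3,"tx": -19,"ty": -180,"tz": 0,"rx": 0,"ry": 0,"rz": 0},{"grip": 0.3,"tx": -21,"ty": -202,"tz": 0,"rx": 0,"ry": 0,"rz": 0},{"grip": 0.3,"tx": -21,"ty": -210,"tz": 0,"rx": 0,"ry": 0,"rz": 0},{"grip": 0.3,"tx": -21,"ty": -210,"tz": 10,"rx": 0,"ry": 0,"rz": 0},{"grip": 0.3,"tx": -21,"ty": -210,"tz": 20,"rx": 0,"ry": 0,"rz": 0},{"grip": 0.3,"tx": -21,"ty": -210,"tz": 20,"rx": 0,"ry": 0,"rz": 0}])

```text
time_s: 6.95
tool_pos: [599.9, -164.4, 79.7]
eef_rot: [0.135, -3.134, -0.005]
wrist_force: [-1.3, 0.6, -1.8]
width: 39.4
gripper_force: 41.5
```

```bash
python3 - <<'E'
from fit import *
s=manip.state(); R0=toolR(); print(s["time_s"],s["tool_pos"])
print(R0.T@(np.array([602.4,-172,100])-s["tool_pos"]), 94.8-np.degrees(np.arctan2(R0[1,1],R0[0,1])))
t,D=eyes.camera("top"); g,_=eyes.camera("side")
a=np.vstack([cv2.resize(t[140:290,310:470],None,fx=2,fy=2),cv2.resize(g[170:320,290:450],None,fx=2,fy=2)]); cv2.imwrite("pics/a4.png",a[...,::-1])
E
```

```text
6.95 [ 599.86030324 -164.42157879   79.67933901]
[ -1.78529711  -7.70167083 -20.35457618] -0.14152584440613225
```

View pics/a4.png

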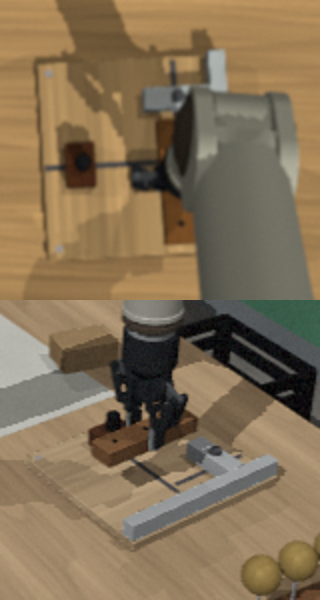

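The lath is held level above the bed, between shoe (crop 80,163) and fence, clear of the stop. Lowering.

Emit:
carry_out(steps=[{"grip": 0.3,"tx": -1,"ty": -4,"tz": 15,"rx": 0,"ry": 0,"rz": 0},{"grip": 0.3,"tx": -2,"ty": -6,"tz": 35,"rx": 0,"ry": 0,"rz": 0},{"grip": 0.3,"tx": -2,"ty": -6,"tz": 52,"rx": 0,"ry": 0,"rz": 0},{"grip": 0.3,"tx": -2,"ty": -6,"tz": 64,"rx": 0,"ry": 0,"rz": 0},{"grip": 0.3,"tx": -2,"ty": -6,"tz": 70,"rx": 0,"ry": 0,"rz": 0},{"grip": 0.3,"tx": -2,"ty": -6,"tz": 72,"rx": 0,"ry": 0,"rz": 0},{"grip": 0.3,"tx": -2,"ty": -6,"tz": 74,"rx": 0,"ry": 0,"rz": 0},{"grip": 0.3,"tx": -2,"ty": -6,"tz": 74,"rx": 0,"ry": 0,"rz": 0},{"grip": 0.3,"tx": -2,"ty": -6,"tz": 74,"rx": 0,"ry": 0,"rz": 0}])

```text
time_s: 7.8
tool_pos: [605.4, -173.6, 9.4]
eef_rot: [-0.131, 3.137, -0.001]
wrist_force: [0.2, 0.1, -2.0]
width: 39.3
gripper_force: 41.6
```

Emit:
carry_out(steps=[{"grip": 0.3,"tx": 0,"ty": 0,"tz": 1,"rx": 0,"ry": 0,"rz": 0},{"grip": 0.3,"tx": 0,"ty": 0,"tz": 2,"rx": 0,"ry": 0,"rz": 0},{"grip": 0.3,"tx": 0,"ty": 0,"tz": 2,"rx": 0,"ry": 0,"rz": 0}])

```text
time_s: 8.05
tool_pos: [604.8, -173.7, 6.9]
eef_rot: [-0.131, 3.138, -0.0]
wrist_force: [0.2, -0.9, -1.6]
width: 39.1
gripper_force: 41.6
```

Emit:
carry_out(steps=[{"grip": 0.3,"tx": 0,"ty": 0,"tz": 1,"rx": 0,"ry": 0,"rz": 0},{"grip": 0.3,"tx": 0,"ty": 0,"tz": 2,"rx": 0,"ry": 0,"rz": 0},{"grip": 0.3,"tx": 0,"ty": 0,"tz": 3,"rx": 0,"ry": 0,"rz": 0},{"grip": 0.3,"tx": 0,"ty": 0,"tz": 3,"rx": 0,"ry": 0,"rz": 0}])

```text
time_s: 8.38
tool_pos: [604.4, -173.5, 3.3]
eef_rot: [0.131, -3.138, -0.0]
wrist_force: [-0.3, 0.2, -1.5]
width: 39.0
gripper_force: 41.6
```

Emit:
carry_out(steps=[{"grip": 0.3,"tx": 0,"ty": 0,"tz": 1,"rx": 0,"ry": 0,"rz": 0},{"grip": 0.3,"tx": 0,"ty": 0,"tz": 1.5,"rx": 0,"ry": 0,"rz": 0},{"grip": 0.3,"tx": 0,"ty": 0,"tz": 1.5,"rx": 0,"ry": 0,"rz": 0}])

```text
time_s: 8.63
tool_pos: [604.6, -173.6, 2.9]
eef_rot: [0.131, -3.139, 0.0]
wrist_force: [-2.9, 0.9, 4.7]
width: 39.3
gripper_force: 42.4
```

It touches down with about 5 N. Release with limited opening, then rise.

Emit:
carry_out(steps=[{"grip": 0.6,"tx": 0,"ty": 0,"tz": -1,"rx": 0,"ry": 0,"rz": 0},{"grip": 0.66,"tx": 0,"ty": 0,"tz": -1,"rx": 0,"ry": 0,"rz": 0},{"grip": 0.66,"tx": 0,"ty": 0,"tz": -1,"rx": 0,"ry": 0,"rz": 0},{"grip": 0.66,"tx": 0,"ty": 0,"tz": -1,"rx": 0,"ry": 0,"rz": 0},{"grip": 0.66,"tx": 0,"ty": 0,"tz": -8,"rx": 0,"ry": 0,"rz": 0},{"grip": 0.66,"tx": 0,"ty": 0,"tz": -25,"rx": 0,"ry": 0,"rz": 0},{"grip": 0.66,"tx": 0,"ty": 0,"tz": -50,"rx": 0,"ry": 0,"rz": 0},{"grip": 0.3,"tx": 0,"ty": 20,"tz": -60,"rx": 0,"ry": 0,"rz": 0},{"grip": 0,"tx": 0,"ty": 48,"tz": -60,"rx": 0,"ry": 0,"rz": 0},{"grip": 0,"tx": 0,"ty": 48,"tz": -60,"rx": 0,"ry": 0,"rz": 0}])

```text
time_s: 9.47
tool_pos: [601.8, -118.6, 64.0]
eef_rot: [-0.14, 3.136, 0.006]
wrist_force: [-0.6, 0.9, -0.5]
width: 20.7
gripper_force: 0.0
```

Emit:
carry_out(steps=[{"grip": 0,"tx": 0,"ty": 0,"tz": 0,"rx": 0,"ry": 0,"rz": 0},{"grip": 0,"tx": 0,"ty": 0,"tz": 0,"rx": 0,"ry": 0,"rz": 0},{"grip": 0,"tx": 0,"ty": 0,"tz": 0,"rx": 0,"ry": 0,"rz": 0}])

```text
time_s: 9.72
tool_pos: [600.5, -127.0, 62.0]
eef_rot: [0.129, -3.139, 0.001]
wrist_force: [0.1, -0.9, -0.0]
width: -0.1
gripper_force: 0.0
```

```bash
cat > look.py <<'E'
from fit import *
O=np.array([645.1,-143.3]); c,s_=np.cos(np.radians(4.8)),np.sin(np.radians(4.8)); J=np.array([[c,-s_],[s_,c]])
def jig(p): return (J.T@(np.asarray(p)[:2]-O)).round(1)
s=manip.state(); print(s["time_s"],"tcp",np.round(s["tool_pos"],1),"jig",jig(s["tool_pos"]),"yaw",np.degrees(np.arctan2(toolR()[1,1],toolR()[0,1])).round(2),"w",s["width"],"F",np.round(s["wrist_force"],1))
E
python3 - <<'E'
from look import *
t,D=eyes.camera("top"); np.savez("b1.npz",t=t,D=D)
cv2.imwrite("pics/b1.png",cv2.resize(t[140:290,300:460],None,fx=3,fy=3)[...,::-1])
E
```

```text
9.7167 tcp [ 600.5 -127.    62. ] jig [-43.1  20. ] yaw 94.71 w -0.07934728484779607 F [ 0.1 -0.9 -0. ]
```

View pics/b1.png

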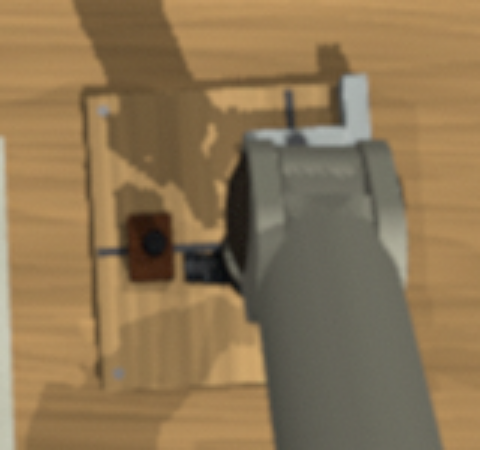

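In the top view the arm hides the lath. The shoe at crop (150,245) is untouched and the closed fingers stand between lath and shoe. I'll lower beside the lath.

Emit:
carry_out(steps=[{"grip": 0,"tx": 0,"ty": 0,"tz": 12,"rx": 0,"ry": 0,"rz": 0},{"grip": 0,"tx": 0,"ty": 0,"tz": 28,"rx": 0,"ry": 0,"rz": 0},{"grip": 0,"tx": 0,"ty": 0,"tz": 42,"rx": 0,"ry": 0,"rz": 0},{"grip": 0,"tx": 0,"ty": 0,"tz": 50,"rx": 0,"ry": 0,"rz": 0},{"grip": 0,"tx": 0,"ty": 0,"tz": 53,"rx": 0,"ry": 0,"rz": 0},{"grip": 0,"tx": 0,"ty": 0,"tz": 53,"rx": 0,"ry": 0,"rz": 0},{"grip": 0,"tx": 0,"ty": 0,"tz": 53,"rx": 0,"ry": 0,"rz": 0}])

```text
time_s: 10.35
tool_pos: [600.7, -125.7, 8.9]
eef_rot: [0.131, -3.139, -0.0]
wrist_force: [-0.3, -0.8, 0.8]
width: -0.1
gripper_force: 0.0
```

```bash
python3 - <<'E'
from look import *
g,Dg=eyes.camera("side"); np.savez("b2.npz",g=g,D=Dg)
cv2.imwrite("pics/b2.png",cv2.resize(g[200:310,290:440],None,fx=5,fy=5,interpolation=cv2.INTER_CUBIC)[...,::-1])
E
```

```text
10.35 tcp [ 600.7 -125.7    8.9] jig [-42.7  21.3] yaw 94.78 w -0.07380591442659382 F [-0.3 -0.8  0.8]
```

View pics/b2.png

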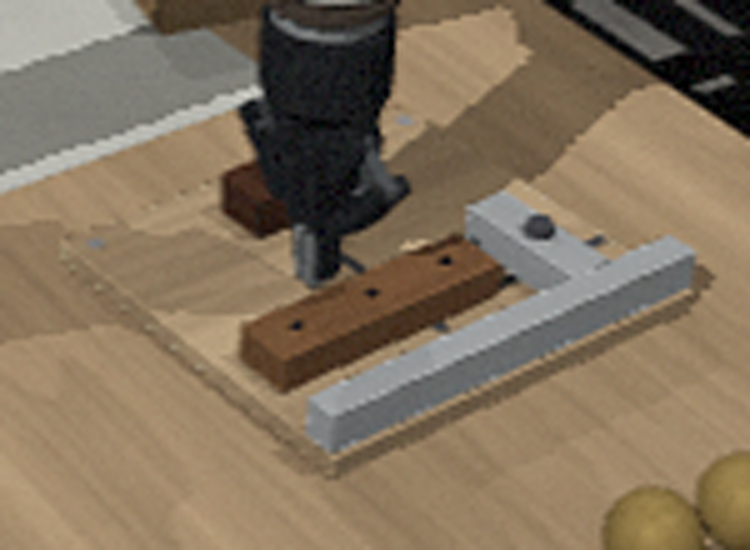

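Fingers stand behind the lath at crop (315,270), which lies flat with its middle hole at (372,292). I'll check its pose in the jig from the holes, then push.

```bash
cat >> look.py <<'E'
def holes():  # dark holes on the lath top, side view
    g,D=eyes.camera("side"); h=cv2.cvtColor(g,cv2.COLOR_RGB2HSV)
    return g
E
python3 - <<'E'
from look import *
for n,p,z in (("holes",[(349.2,265.2),(364.4,258.4),(379.2,252.3)],39),("stop top -x/+y corner, -x edge end",[(383.2,241.5),(400,256)],41),("fence inner edge",[(352.6,280.5),(423,247)],41)):
    print(n,[jig(q).tolist() for q in plane("side",p,z)])
E
```

```text
10.4 tcp [ 601.1 -125.8    9.4] jig [-42.4  21.1] yaw 94.78 w 0.1614460469025947 F [-0.  -0.1 -0.9]
holes [[-96.1, -27.0], [-40.6, -26.6], [13.6, -28.2]]
stop top -x/+y corner, -x edge end [[58.7, 5.0], [46.9, -78.6]]
fence inner edge [[-134.6, -88.4], [132.9, -84.2]]
```

Emit:
carry_out(steps=[{"grip": 0,"tx": 0,"ty": -4,"tz": 0,"rx": 0,"ry": 0,"rz": 0},{"grip": 0,"tx": 0,"ty": -8,"tz": 0,"rx": 0,"ry": 0,"rz": 0},{"grip": 0,"tx": 0,"ty": -12,"tz": 0,"rx": 0,"ry": 0,"rz": 0},{"grip": 0,"tx": 0,"ty": -16,"tz": 0,"rx": 0,"ry": 0,"rz": 0},{"grip": 0,"tx": 0,"ty": -20,"tz": 0,"rx": 0,"ry": 0,"rz": 0},{"grip": 0,"tx": 0,"ty": -24,"tz": 0,"rx": 0,"ry": 0,"rz": 0},{"grip": 0,"tx": 0,"ty": -28,"tz": 0,"rx": 0,"ry": 0,"rz": 0},{"grip": 0,"tx": 0,"ty": -32,"tz": 0,"rx": 0,"ry": 0,"rz": 0},{"grip": 0,"tx": 0,"ty": -36,"tz": 0,"rx": 0,"ry": 0,"rz": 0},{"grip": 0,"tx": 0,"ty": -39,"tz": 0,"rx": 0,"ry": 0,"rz": 0}])

```text
time_s: 11.23
tool_pos: [603.9, -165.2, 9.1]
eef_rot: [0.131, -3.139, 0.0]
wrist_force: [-0.7, 1.0, 1.0]
width: 0.1
gripper_force: 0.8
```

Emit:
carry_out(steps=[{"grip": 0,"tx": 0,"ty": -1,"tz": 0,"rx": 0,"ry": 0,"rz": 0},{"grip": 0,"tx": 0,"ty": -2,"tz": 0,"rx": 0,"ry": 0,"rz": 0},{"grip": 0,"tx": 0,"ty": -3,"tz": 0,"rx": 0,"ry": 0,"rz": 0}])

```text
time_s: 11.48
tool_pos: [604.1, -167.4, 9.0]
eef_rot: [0.131, -3.139, -0.001]
wrist_force: [0.4, 2.1, 0.5]
width: -0.1
gripper_force: 0.8
```

```bash
python3 look.py
```

```text
11.4833 tcp [ 604.1 -167.4    9. ] jig [-42.9 -20.5] yaw 94.8 w -0.09335598279599817 F [0.4 2.1 0.5]
```

Emit:
carry_out(steps=[{"grip": 0,"tx": 0,"ty": -1,"tz": 0,"rx": 0,"ry": 0,"rz": 0},{"grip": 0,"tx": 0,"ty": -2,"tz": 0,"rx": 0,"ry": 0,"rz": 0},{"grip": 0,"tx": 0,"ty": -3,"tz": 0,"rx": 0,"ry": 0,"rz": 0},{"grip": 0,"tx": 0,"ty": -4,"tz": 0,"rx": 0,"ry": 0,"rz": 0}])

```text
time_s: 11.82
tool_pos: [604.5, -171.6, 9.1]
eef_rot: [0.131, -3.139, -0.0]
wrist_force: [-0.4, 1.0, 1.5]
width: -0.0
gripper_force: 0.7
```

Emit:
carry_out(steps=[{"grip": 0,"tx": 0,"ty": -1,"tz": 0,"rx": 0,"ry": 0,"rz": 0},{"grip": 0,"tx": 0,"ty": -2,"tz": 0,"rx": 0,"ry": 0,"rz": 0},{"grip": 0,"tx": 0,"ty": -2,"tz": 0,"rx": 0,"ry": 0,"rz": 0}])

```text
time_s: 12.07
tool_pos: [604.6, -174.1, 9.1]
eef_rot: [-0.131, 3.139, -0.0]
wrist_force: [-0.5, 1.0, 0.1]
width: 0.2
gripper_force: 0.3
```

Emit:
carry_out(steps=[{"grip": 0,"tx": 0,"ty": -1,"tz": 0,"rx": 0,"ry": 0,"rz": 0},{"grip": 0,"tx": 0,"ty": -2,"tz": 0,"rx": 0,"ry": 0,"rz": 0},{"grip": 0,"tx": 0,"ty": -3,"tz": 0,"rx": 0,"ry": 0,"rz": 0},{"grip": 0,"tx": 0,"ty": -3,"tz": 0,"rx": 0,"ry": 0,"rz": 0}])

```text
time_s: 12.4
tool_pos: [604.9, -175.3, 9.1]
eef_rot: [0.132, -3.139, -0.002]
wrist_force: [-1.0, 4.9, 1.8]
width: -0.0
gripper_force: 2.3
```

Emit:
carry_out(steps=[{"grip": 0,"tx": 0,"ty": -1,"tz": 0,"rx": 0,"ry": 0,"rz": 0},{"grip": 0,"tx": 0,"ty": -2,"tz": 0,"rx": 0,"ry": 0,"rz": 0},{"grip": 0,"tx": 0,"ty": -2,"tz": 0,"rx": 0,"ry": 0,"rz": 0}])

```text
time_s: 12.65
tool_pos: [604.8, -175.4, 9.1]
eef_rot: [0.134, -3.138, -0.005]
wrist_force: [-1.7, 7.8, 3.9]
width: 0.3
gripper_force: 4.1
```

```bash
cat > lath.py <<'E'
from look import *
# lath top (brown, ~39 high) seen from the side: contour quad corners -> jig
g,D=eyes.camera("side"); h=cv2.cvtColor(g,cv2.COLOR_RGB2HSV); H=h[...,0]; 
b=g.max(2); m=box(325,420,235,285)&(b<60)
n,l,st,ce=cv2.connectedComponentsWithStats(m.astype(np.uint8))
for i in range(1,n):
    if 2<=st[i,4]<=25: print("dark",ce[i].round(1),st[i,4],jig(plane("side",[ce[i]],39)[0]))
E
python3 lath.py
```

```text
12.65 tcp [ 604.8 -175.4    9.1] jig [-42.8 -28.6] yaw 94.89 w 0.27585355022253494 F [-1.7  7.8  3.9]
dark [344.8 235.1] 9 [ -9.1 100.4]
dark [399.  246.5] 4 [ 80.3 -39.5]
dark [387.2 257.6] 5 [ 14.2 -61.2]
dark [372.2 264.2] 4 [-41.4 -60.9]
dark [357. 271.] 3 [-96.  -60.4]
```

The lath has stopped at the fence: the holes are at jig y≈-61 and force builds. I'll press to about 18 N and hold.

Emit:
carry_out(steps=[{"grip": 0,"tx": 0,"ty": -2,"tz": 0,"rx": 0,"ry": 0,"rz": 0},{"grip": 0,"tx": 0,"ty": -4,"tz": 0,"rx": 0,"ry": 0,"rz": 0},{"grip": 0,"tx": 0,"ty": -6,"tz": 0,"rx": 0,"ry": 0,"rz": 0},{"grip": 0,"tx": 0,"ty": -7,"tz": 0,"rx": 0,"ry": 0,"rz": 0},{"grip": 0,"tx": 0,"ty": -7,"tz": 0,"rx": 0,"ry": 0,"rz": 0},{"grip": 0,"tx": 0,"ty": -7,"tz": 0,"rx": 0,"ry": 0,"rz": 0},{"grip": 0,"tx": 0,"ty": -7,"tz": 0,"rx": 0,"ry": 0,"rz": 0},{"grip": 0,"tx": 0,"ty": -7,"tz": 0,"rx": 0,"ry": 0,"rz": 0},{"grip": 0,"tx": 0,"ty": -7,"tz": 0,"rx": 0,"ry": 0,"rz": 0},{"grip": 0,"tx": 0,"ty": -7,"tz": 0,"rx": 0,"ry": 0,"rz": 0}])

```text
time_s: 13.53
tool_pos: [604.8, -175.6, 9.0]
eef_rot: [0.14, -3.135, -0.015]
wrist_force: [-5.2, 19.1, 9.1]
width: 0.1
gripper_force: 9.9
```

Emit:
carry_out(steps=[{"grip": 0,"tx": 0,"ty": 0,"tz": 0,"rx": 0,"ry": 0,"rz": 0},{"grip": 0,"tx": 0,"ty": 0,"tz": 0,"rx": 0,"ry": 0,"rz": 0},{"grip": 0,"tx": 0,"ty": 0,"tz": 0,"rx": 0,"ry": 0,"rz": 0},{"grip": 0,"tx": 0,"ty": 0,"tz": 0,"rx": 0,"ry": 0,"rz": 0},{"grip": 0,"tx": 0,"ty": 0,"tz": 0,"rx": 0,"ry": 0,"rz": 0},{"grip": 0,"tx": 0,"ty": 0,"tz": 0,"rx": 0,"ry": 0,"rz": 0}])

```text
time_s: 14.03
tool_pos: [604.8, -175.5, 9.1]
eef_rot: [0.14, -3.135, -0.016]
wrist_force: [-4.8, 18.1, 9.3]
width: -0.2
gripper_force: 9.9
```

Held at about 18 N for around 1 s. Now back off, rise, and go behind the lath's rear end.

Emit:
carry_out(steps=[{"grip": 0,"tx": 0,"ty": 12,"tz": 0,"rx": 0,"ry": 0,"rz": 0},{"grip": 0,"tx": 0,"ty": 24,"tz": 0,"rx": 0,"ry": 0,"rz": 0},{"grip": 0,"tx": 0,"ty": 28,"tz": -12,"rx": 0,"ry": 0,"rz": 0},{"grip": 0,"tx": 0,"ty": 28,"tz": -35,"rx": 0,"ry": 0,"rz": 0},{"grip": 0,"tx": 10,"ty": 24,"tz": -55,"rx": 0,"ry": 0,"rz": 0},{"grip": 0,"tx": 40,"ty": 12,"tz": -60,"rx": 0,"ry": 0,"rz": 0},{"grip": 0,"tx": 70,"ty": 0,"tz": -60,"rx": 0,"ry": 0,"rz": 0},{"grip": 0,"tx": 95,"ty": -12,"tz": -60,"rx": 0,"ry": 0,"rz": 0},{"grip": 0,"tx": 102,"ty": -17,"tz": -60,"rx": 0,"ry": 0,"rz": 0},{"grip": 0,"tx": 102,"ty": -17,"tz": -60,"rx": 0,"ry": 0,"rz": 0}])

```text
time_s: 14.87
tool_pos: [502.9, -215.0, 69.9]
eef_rot: [0.122, -3.138, 0.004]
wrist_force: [0.2, 0.7, 0.6]
width: 0.1
gripper_force: 0.0
```

Emit:
carry_out(steps=[{"grip": 0,"tx": 0,"ty": 0,"tz": 0,"rx": 0,"ry": 0,"rz": 0},{"grip": 0,"tx": 0,"ty": 0,"tz": 0,"rx": 0,"ry": 0,"rz": 0}])

```text
time_s: 15.03
tool_pos: [507.2, -210.6, 69.8]
eef_rot: [-0.132, 3.137, -0.0]
wrist_force: [0.2, 0.3, 0.1]
width: -0.3
gripper_force: 0.0
```

```bash
python3 lath.py
```

```text
15.0333 tcp [ 507.2 -210.6   69.8] jig [-143.   -55.5] yaw 94.82 w -0.34812136423776585 F [0.2 0.3 0.1]
dark [356.5 235. ] 2 [19.8 80.4]
dark [399.  246.5] 4 [ 80.3 -39.5]
dark [387.5 257.5] 4 [ 15.2 -61.4]
dark [372.2 264.2] 4 [-41.4 -60.9]
dark [357. 271.] 3 [-96.  -60.4]
```

Emit:
carry_out(steps=[{"grip": 0,"tx": 2,"ty": -3,"tz": 12,"rx": 0,"ry": 0,"rz": 0},{"grip": 0,"tx": 2,"ty": -3,"tz": 28,"rx": 0,"ry": 0,"rz": 0},{"grip": 0,"tx": 2,"ty": -3,"tz": 45,"rx": 0,"ry": 0,"rz": 0},{"grip": 0,"tx": 2,"ty": -3,"tz": 56,"rx": 0,"ry": 0,"rz": 0},{"grip": 0,"tx": 2,"ty": -3,"tz": 60,"rx": 0,"ry": 0,"rz": 0},{"grip": 0,"tx": 2,"ty": -3,"tz": 60,"rx": 0,"ry": 0,"rz": 0},{"grip": 0,"tx": 2,"ty": -3,"tz": 60,"rx": 0,"ry": 0,"rz": 0}])

```text
time_s: 15.67
tool_pos: [503.9, -213.8, 8.9]
eef_rot: [0.132, -3.139, -0.001]
wrist_force: [0.6, -0.4, -0.3]
width: 0.0
gripper_force: 0.0
```

Emit:
carry_out(steps=[{"grip": 0,"tx": -3,"ty": 0,"tz": 0,"rx": 0,"ry": 0,"rz": 0},{"grip": 0,"tx": -6,"ty": 0,"tz": 0,"rx": 0,"ry": 0,"rz": 0},{"grip": 0,"tx": -9,"ty": 0,"tz": 0,"rx": 0,"ry": 0,"rz": 0},{"grip": 0,"tx": -12,"ty": 0,"tz": 0,"rx": 0,"ry": 0,"rz": 0},{"grip": 0,"tx": -15,"ty": 0,"tz": 0,"rx": 0,"ry": 0,"rz": 0},{"grip": 0,"tx": -18,"ty": 0,"tz": 0,"rx": 0,"ry": 0,"rz": 0},{"grip": 0,"tx": -20,"ty": 0,"tz": 0,"rx": 0,"ry": 0,"rz": 0},{"grip": 0,"tx": -22,"ty": 0,"tz": 0,"rx": 0,"ry": 0,"rz": 0},{"grip": 0,"tx": -22,"ty": 0,"tz": 0,"rx": 0,"ry": 0,"rz": 0}])

```text
time_s: 16.42
tool_pos: [526.0, -212.2, 9.0]
eef_rot: [-0.131, 3.139, 0.0]
wrist_force: [-0.0, 0.1, -0.1]
width: 0.1
gripper_force: 0.0
```

```bash
python3 lath.py
```

```text
16.4167 tcp [ 526.  -212.2    9. ] jig [-124.4  -58.7] yaw 94.79 w 0.11486440765936531 F [-0.   0.1 -0.1]
dark [397.4 246.1] 8 [ 77.9 -35.2]
dark [389.3 256.3] 3 [ 23.4 -60.1]
dark [374.2 263.2] 4 [-33.7 -60.5]
```

Emit:
carry_out(steps=[{"grip": 0,"tx": -2,"ty": 0,"tz": 0,"rx": 0,"ry": 0,"rz": 0},{"grip": 0,"tx": -4,"ty": 0,"tz": 0,"rx": 0,"ry": 0,"rz": 0},{"grip": 0,"tx": -6,"ty": 0,"tz": 0,"rx": 0,"ry": 0,"rz": 0},{"grip": 0,"tx": -7,"ty": 0,"tz": 0,"rx": 0,"ry": 0,"rz": 0},{"grip": 0,"tx": -8,"ty": 0,"tz": 0,"rx": 0,"ry": 0,"rz": 0},{"grip": 0,"tx": -9,"ty": 0,"tz": 0,"rx": 0,"ry": 0,"rz": 0}])

```text
time_s: 16.97
tool_pos: [534.5, -211.5, 9.0]
eef_rot: [0.131, -3.139, -0.0]
wrist_force: [-1.7, -0.3, 0.9]
width: 0.1
gripper_force: 0.5
```

Emit:
carry_out(steps=[{"grip": 0,"tx": -1,"ty": 0,"tz": 0,"rx": 0,"ry": 0,"rz": 0},{"grip": 0,"tx": -2,"ty": 0,"tz": 0,"rx": 0,"ry": 0,"rz": 0},{"grip": 0,"tx": -3,"ty": 0,"tz": 0,"rx": 0,"ry": 0,"rz": 0},{"grip": 0,"tx": -4,"ty": 0,"tz": 0,"rx": 0,"ry": 0,"rz": 0}])

```text
time_s: 17.3
tool_pos: [538.7, -211.2, 9.1]
eef_rot: [-0.131, 3.139, 0.0]
wrist_force: [-1.3, -0.3, -0.4]
width: -0.0
gripper_force: 0.3
```

Emit:
carry_out(steps=[{"grip": 0,"tx": -1,"ty": 0,"tz": 0,"rx": 0,"ry": 0,"rz": 0},{"grip": 0,"tx": -2,"ty": 0,"tz": 0,"rx": 0,"ry": 0,"rz": 0},{"grip": 0,"tx": -3,"ty": 0,"tz": 0,"rx": 0,"ry": 0,"rz": 0},{"grip": 0,"tx": -3,"ty": 0,"tz": 0,"rx": 0,"ry": 0,"rz": 0}])

```text
time_s: 17.63
tool_pos: [539.1, -211.2, 8.8]
eef_rot: [0.13, -3.134, -0.001]
wrist_force: [-5.5, -0.5, 4.6]
width: 0.2
gripper_force: 3.3
```

```bash
python3 lath.py
```

```text
17.6333 tcp [ 539.1 -211.2    8.8] jig [-111.3  -58.8] yaw 94.75 w 0.2265861249346912 F [-5.5 -0.5  4.6]
dark [396.1 244.4] 8 [ 81.3 -26.3]
dark [398.8 246.4] 5 [ 80.2 -38.7]
dark [392.5 255. ] 2 [ 35.2 -60.5]
dark [378.  261.5] 6 [-19.6 -60.3]
```

Home on the stop: it is halted at centre x≈-20 and force is rising. Press gently up to about 15–18 N and hold.

Emit:
carry_out(steps=[{"grip": 0,"tx": -1,"ty": 0,"tz": 0,"rx": 0,"ry": 0,"rz": 0},{"grip": 0,"tx": -2,"ty": 0,"tz": 0,"rx": 0,"ry": 0,"rz": 0},{"grip": 0,"tx": -3,"ty": 0,"tz": 0,"rx": 0,"ry": 0,"rz": 0},{"grip": 0,"tx": -4,"ty": 0,"tz": 0,"rx": 0,"ry": 0,"rz": 0},{"grip": 0,"tx": -5,"ty": 0,"tz": 0,"rx": 0,"ry": 0,"rz": 0},{"grip": 0,"tx": -6,"ty": 0,"tz": 0,"rx": 0,"ry": 0,"rz": 0},{"grip": 0,"tx": -6,"ty": 0,"tz": 0,"rx": 0,"ry": 0,"rz": 0},{"grip": 0,"tx": -6,"ty": 0,"tz": 0,"rx": 0,"ry": 0,"rz": 0},{"grip": 0,"tx": -6,"ty": 0,"tz": 0,"rx": 0,"ry": 0,"rz": 0},{"grip": 0,"tx": -6,"ty": 0,"tz": 0,"rx": 0,"ry": 0,"rz": 0}])

```text
time_s: 18.52
tool_pos: [539.0, -211.3, 7.9]
eef_rot: [0.127, -3.124, -0.002]
wrist_force: [-19.0, 0.1, 13.2]
width: 0.3
gripper_force: 9.4
```

Emit:
carry_out(steps=[{"grip": 0,"tx": 0,"ty": 0,"tz": 0,"rx": 0,"ry": 0,"rz": 0},{"grip": 0,"tx": 0,"ty": 0,"tz": 0,"rx": 0,"ry": 0,"rz": 0},{"grip": 0,"tx": 0,"ty": 0,"tz": 0,"rx": 0,"ry": 0,"rz": 0},{"grip": 0,"tx": 0,"ty": 0,"tz": 0,"rx": 0,"ry": 0,"rz": 0},{"grip": 0,"tx": 0,"ty": 0,"tz": 0,"rx": 0,"ry": 0,"rz": 0},{"grip": 0,"tx": 0,"ty": 0,"tz": 0,"rx": 0,"ry": 0,"rz": 0}])

```text
time_s: 19.02
tool_pos: [539.0, -211.4, 7.9]
eef_rot: [0.127, -3.124, -0.002]
wrist_force: [-18.6, -0.6, 13.6]
width: 0.2
gripper_force: 9.4
```

```bash
python3 lath.py
```

```text
19.0167 tcp [ 539.  -211.4    7.9] jig [-111.4  -58.9] yaw 94.66 w 0.15280413108806293 F [-18.6  -0.6  13.6]
dark [397.  245.3] 15 [ 80.1 -31.3]
dark [392.5 255. ] 2 [ 35.2 -60.5]
dark [378.  261.5] 6 [-19.6 -60.3]
```

Held. Now retreat, rise and go behind the shoe.

Emit:
carry_out(steps=[{"grip": 0,"tx": 12,"ty": 0,"tz": 0,"rx": 0,"ry": 0,"rz": 0},{"grip": 0,"tx": 24,"ty": 0,"tz": 0,"rx": 0,"ry": 0,"rz": 0},{"grip": 0,"tx": 28,"ty": 0,"tz": -15,"rx": 0,"ry": 0,"rz": 0},{"grip": 0,"tx": 28,"ty": 10,"tz": -45,"rx": 0,"ry": 0,"rz": 0},{"grip": 0,"tx": 24,"ty": 40,"tz": -65,"rx": 0,"ry": 0,"rz": 0},{"grip": 0,"tx": 10,"ty": 75,"tz": -70,"rx": 0,"ry": 0,"rz": 0},{"grip": 0,"tx": -10,"ty": 107,"tz": -70,"rx": 0,"ry": 0,"rz": 0},{"grip": 0,"tx": -32,"ty": 139,"tz": -70,"rx": 0,"ry": 0,"rz": 0},{"grip": 0,"tx": -56,"ty": 169,"tz": -70,"rx": 0,"ry": 0,"rz": 0},{"grip": 0,"tx": -78,"ty": 195,"tz": -70,"rx": 0,"ry": 0,"rz": 0}])

```text
time_s: 19.9
tool_pos: [610.7, -6.4, 79.9]
eef_rot: [-0.133, 3.136, 0.001]
wrist_force: [1.0, 0.1, -0.5]
width: 0.2
gripper_force: 0.0
```

Emit:
carry_out(steps=[{"grip": 0,"tx": -10,"ty": 8,"tz": 0,"rx": 0,"ry": 0,"rz": 0},{"grip": 0,"tx": -14,"ty": 12,"tz": 0,"rx": 0,"ry": 0,"rz": 0},{"grip": 0,"tx": -14,"ty": 12,"tz": 0,"rx": 0,"ry": 0,"rz": 0}])

```text
time_s: 20.15
tool_pos: [622.7, 4.7, 79.1]
eef_rot: [-0.134, 3.138, 0.001]
wrist_force: [-0.3, -0.6, 0.7]
width: 0.3
gripper_force: 0.0
```

```bash
python3 lath.py
```

```text
20.15 tcp [622.7   4.7  79.1] jig [-10.  149.3] yaw 94.89 w 0.2750215768786566 F [-0.3 -0.6  0.7]
dark [345.5 235. ] 6 [-6.9 99.6]
dark [398.8 246.4] 5 [ 80.2 -38.7]
dark [392.5 255. ] 2 [ 35.2 -60.5]
dark [378.  261.2] 4 [-18.8 -59.4]
dark [363. 268.] 3 [-73.7 -59.4]
```

Emit:
carry_out(steps=[{"grip": 0,"tx": 0,"ty": 0,"tz": 15,"rx": 0,"ry": 0,"rz": 0},{"grip": 0,"tx": 0,"ty": 0,"tz": 35,"rx": 0,"ry": 0,"rz": 0},{"grip": 0,"tx": 0,"ty": 0,"tz": 52,"rx": 0,"ry": 0,"rz": 0},{"grip": 0,"tx": 0,"ty": 0,"tz": 62,"rx": 0,"ry": 0,"rz": 0},{"grip": 0,"tx": 0,"ty": 0,"tz": 67,"rx": 0,"ry": 0,"rz": 0},{"grip": 0,"tx": 0,"ty": 0,"tz": 67,"rx": 0,"ry": 0,"rz": 0},{"grip": 0,"tx": 0,"ty": -4,"tz": 67,"rx": 0,"ry": 0,"rz": 0},{"grip": 0,"tx": 0,"ty": -8,"tz": 67,"rx": 0,"ry": 0,"rz": 0},{"grip": 0,"tx": 0,"ty": -12,"tz": 67,"rx": 0,"ry": 0,"rz": 0},{"grip": 0,"tx": 0,"ty": -16,"tz": 67,"rx": 0,"ry": 0,"rz": 0}])

```text
time_s: 21.03
tool_pos: [624.0, -13.3, 13.1]
eef_rot: [-0.13, 3.137, -0.0]
wrist_force: [0.5, 4.2, 1.1]
width: 0.4
gripper_force: 2.3
```

Emit:
carry_out(steps=[{"grip": 0,"tx": 0,"ty": -4,"tz": 0,"rx": 0,"ry": 0,"rz": 0},{"grip": 0,"tx": 0,"ty": -8,"tz": 0,"rx": 0,"ry": 0,"rz": 0},{"grip": 0,"tx": 0,"ty": -12,"tz": 0,"rx": 0,"ry": 0,"rz": 0},{"grip": 0,"tx": 0,"ty": -16,"tz": 0,"rx": 0,"ry": 0,"rz": 0},{"grip": 0,"tx": 0,"ty": -20,"tz": 0,"rx": 0,"ry": 0,"rz": 0},{"grip": 0,"tx": 0,"ty": -25,"tz": 0,"rx": 0,"ry": 0,"rz": 0},{"grip": 0,"tx": 0,"ty": -30,"tz": 0,"rx": 0,"ry": 0,"rz": 0},{"grip": 0,"tx": 0,"ty": -35,"tz": 0,"rx": 0,"ry": 0,"rz": 0},{"grip": 0,"tx": 0,"ty": -40,"tz": 0,"rx": 0,"ry": 0,"rz": 0}])

```text
time_s: 21.78
tool_pos: [627.1, -52.2, 12.7]
eef_rot: [-0.132, 3.138, 0.001]
wrist_force: [-0.5, 5.2, 6.0]
width: -0.1
gripper_force: 3.4
```

```bash
python3 lath.py
```

```text
21.7833 tcp [627.1 -52.2  12.7] jig [-10.3  92.3] yaw 94.8 w -0.09688122103876493 F [-0.5  5.2  6. ]
dark [398.8 246.4] 5 [ 80.2 -38.7]
dark [392.5 255. ] 2 [ 35.2 -60.5]
dark [378.  261.2] 4 [-18.8 -59.4]
dark [363. 268.] 3 [-73.7 -59.4]
```

Emit:
carry_out(steps=[{"grip": 0,"tx": 0,"ty": -5,"tz": 0,"rx": 0,"ry": 0,"rz": 0},{"grip": 0,"tx": 0,"ty": -10,"tz": 0,"rx": 0,"ry": 0,"rz": 0},{"grip": 0,"tx": 0,"ty": -16,"tz": 0,"rx": 0,"ry": 0,"rz": 0},{"grip": 0,"tx": 0,"ty": -22,"tz": 0,"rx": 0,"ry": 0,"rz": 0},{"grip": 0,"tx": 0,"ty": -28,"tz": 0,"rx": 0,"ry": 0,"rz": 0},{"grip": 0,"tx": 0,"ty": -34,"tz": 0,"rx": 0,"ry": 0,"rz": 0},{"grip": 0,"tx": 0,"ty": -40,"tz": 0,"rx": 0,"ry": 0,"rz": 0},{"grip": 0,"tx": 0,"ty": -46,"tz": 0,"rx": 0,"ry": 0,"rz": 0},{"grip": 0,"tx": 0,"ty": -52,"tz": 0,"rx": 0,"ry": 0,"rz": 0},{"grip": 0,"tx": 0,"ty": -57,"tz": 0,"rx": 0,"ry": 0,"rz": 0}])

```text
time_s: 22.67
tool_pos: [631.6, -109.5, 12.6]
eef_rot: [-0.131, 3.139, 0.0]
wrist_force: [-1.0, 4.8, 5.5]
width: -0.0
gripper_force: 3.6
```

Emit:
carry_out(steps=[{"grip": 0,"tx": 0,"ty": -3,"tz": 0,"rx": 0,"ry": 0,"rz": 0},{"grip": 0,"tx": 0,"ty": -6,"tz": 0,"rx": 0,"ry": 0,"rz": 0},{"grip": 0,"tx": 0,"ty": -9,"tz": 0,"rx": 0,"ry": 0,"rz": 0},{"grip": 0,"tx": 0,"ty": -11,"tz": 0,"rx": 0,"ry": 0,"rz": 0},{"grip": 0,"tx": 0,"ty": -13,"tz": 0,"rx": 0,"ry": 0,"rz": 0},{"grip": 0,"tx": 0,"ty": -15,"tz": 0,"rx": 0,"ry": 0,"rz": 0},{"grip": 0,"tx": 0,"ty": -17,"tz": 0,"rx": 0,"ry": 0,"rz": 0},{"grip": 0,"tx": 0,"ty": -18,"tz": 0,"rx": 0,"ry": 0,"rz": 0},{"grip": 0,"tx": 0,"ty": -19,"tz": 0,"rx": 0,"ry": 0,"rz": 0}])

```text
time_s: 23.42
tool_pos: [633.1, -128.3, 12.6]
eef_rot: [-0.131, 3.139, -0.0]
wrist_force: [-1.4, 4.1, 6.8]
width: 0.0
gripper_force: 3.5
```

```bash
python3 lath.py
```

```text
23.4167 tcp [ 633.1 -128.3   12.6] jig [-10.7  16. ] yaw 94.78 w 0.011782766649372244 F [-1.4  4.1  6.8]
dark [398.2 246.3] 6 [ 79.  -37.4]
dark [392.5 255. ] 2 [ 35.2 -60.5]
dark [378.  261.2] 4 [-18.8 -59.4]
dark [363. 268.] 3 [-73.7 -59.4]
```

Emit:
carry_out(steps=[{"grip": 0,"tx": 0,"ty": -1,"tz": 0,"rx": 0,"ry": 0,"rz": 0},{"grip": 0,"tx": 0,"ty": -2,"tz": 0,"rx": 0,"ry": 0,"rz": 0},{"grip": 0,"tx": 0,"ty": -3,"tz": 0,"rx": 0,"ry": 0,"rz": 0},{"grip": 0,"tx": 0,"ty": -4,"tz": 0,"rx": 0,"ry": 0,"rz": 0},{"grip": 0,"tx": 0,"ty": -5,"tz": 0,"rx": 0,"ry": 0,"rz": 0},{"grip": 0,"tx": 0,"ty": -6,"tz": 0,"rx": 0,"ry": 0,"rz": 0},{"grip": 0,"tx": 0,"ty": -7,"tz": 0,"rx": 0,"ry": 0,"rz": 0}])

```text
time_s: 24.05
tool_pos: [633.4, -133.1, 12.6]
eef_rot: [0.133, -3.138, -0.003]
wrist_force: [-2.7, 9.2, 8.1]
width: 0.1
gripper_force: 6.2
```

```bash
python3 look.py
```

```text
24.05 tcp [ 633.4 -133.1   12.6] jig [-10.8  11.2] yaw 94.84 w 0.10919345161439215 F [-2.7  9.2  8.1]
```

In contact at TCP y=11.2, where 11.4 was expected. Press firmly to about 25 N and hold.

Emit:
carry_out(steps=[{"grip": 0,"tx": 0,"ty": -2,"tz": 0,"rx": 0,"ry": 0,"rz": 0},{"grip": 0,"tx": 0,"ty": -4,"tz": 0,"rx": 0,"ry": 0,"rz": 0},{"grip": 0,"tx": 0,"ty": -6,"tz": 0,"rx": 0,"ry": 0,"rz": 0},{"grip": 0,"tx": 0,"ty": -8,"tz": 0,"rx": 0,"ry": 0,"rz": 0},{"grip": 0,"tx": 0,"ty": -9,"tz": 0,"rx": 0,"ry": 0,"rz": 0},{"grip": 0,"tx": 0,"ty": -9,"tz": 0,"rx": 0,"ry": 0,"rz": 0},{"grip": 0,"tx": 0,"ty": -9,"tz": 0,"rx": 0,"ry": 0,"rz": 0},{"grip": 0,"tx": 0,"ty": -9,"tz": 0,"rx": 0,"ry": 0,"rz": 0},{"grip": 0,"tx": 0,"ty": -9,"tz": 0,"rx": 0,"ry": 0,"rz": 0},{"grip": 0,"tx": 0,"ty": -9,"tz": 0,"rx": 0,"ry": 0,"rz": 0}])

```text
time_s: 24.88
tool_pos: [633.3, -133.1, 12.7]
eef_rot: [0.141, -3.136, -0.017]
wrist_force: [-7.5, 22.2, 13.8]
width: 0.0
gripper_force: 12.4
```

Emit:
carry_out(steps=[{"grip": 0,"tx": 0,"ty": 0,"tz": 0,"rx": 0,"ry": 0,"rz": 0},{"grip": 0,"tx": 0,"ty": 0,"tz": 0,"rx": 0,"ry": 0,"rz": 0},{"grip": 0,"tx": 0,"ty": 0,"tz": 0,"rx": 0,"ry": 0,"rz": 0},{"grip": 0,"tx": 0,"ty": 0,"tz": 0,"rx": 0,"ry": 0,"rz": 0},{"grip": 0,"tx": 0,"ty": 5,"tz": 0,"rx": 0,"ry": 0,"rz": 0},{"grip": 0,"tx": 0,"ty": 12,"tz": 0,"rx": 0,"ry": 0,"rz": 0},{"grip": 0,"tx": 0,"ty": 24,"tz": 0,"rx": 0,"ry": 0,"rz": 0},{"grip": 0,"tx": 0,"ty": 40,"tz": -5,"rx": 0,"ry": 0,"rz": 0},{"grip": 0,"tx": 0,"ty": 60,"tz": -30,"rx": 0,"ry": 0,"rz": 0},{"grip": 0,"tx": 0,"ty": 80,"tz": -60,"rx": 0,"ry": 0,"rz": 0}])

```text
time_s: 25.72
tool_pos: [624.6, -63.9, 70.0]
eef_rot: [0.129, -3.133, -0.0]
wrist_force: [0.7, -0.7, 0.2]
width: -0.3
gripper_force: 0.0
```

Emit:
carry_out(steps=[{"grip": 0,"tx": 0,"ty": 30,"tz": -30,"rx": 0,"ry": 0,"rz": 0},{"grip": 0,"tx": 0,"ty": 65,"tz": -60,"rx": 0,"ry": 0,"rz": 0},{"grip": 0,"tx": 0,"ty": 100,"tz": -90,"rx": 0,"ry": 0,"rz": 0},{"grip": 0,"tx": 0,"ty": 135,"tz": -100,"rx": 0,"ry": 0,"rz": 0},{"grip": 0,"tx": 0,"ty": 150,"tz": -100,"rx": 0,"ry": 0,"rz": 0},{"grip": 0,"tx": 0,"ty": 150,"tz": -100,"rx": 0,"ry": 0,"rz": 0},{"grip": 0,"tx": 0,"ty": 150,"tz": -100,"rx": 0,"ry": 0,"rz": 0}])

```text
time_s: 26.3
tool_pos: [614.5, 87.3, 172.5]
eef_rot: [-0.137, 3.138, -0.0]
wrist_force: [0.4, -0.8, 0.1]
width: 0.0
gripper_force: 0.0
```

```bash
python3 lath.py; python3 - <<'E'
from look import *
t,D=eyes.camera("top"); g,_=eyes.camera("side")
Z=cloud("top",D)[...,2]; h=cv2.cvtColor(t,cv2.COLOR_RGB2HSV)
a=np.hstack([cv2.resize(t[140:290,310:450],None,fx=3,fy=3),cv2.resize(g[200:310,310:420],(450,450),interpolation=cv2.INTER_CUBIC)[:,:370]]); cv2.imwrite("pics/c1.png",a[...,::-1])
E
```

```text
26.3 tcp [614.5  87.3 172.5] jig [-11.2 232.3] yaw 94.99 w 0.0035493121274458696 F [ 0.4 -0.8  0.1]
dark [399.  246.5] 4 [ 80.3 -39.5]
dark [392.5 255. ] 2 [ 35.2 -60.5]
dark [378.5 261.5] 4 [-18.5 -61.1]
dark [363. 268.] 3 [-73.7 -59.4]
26.35 tcp [614.6  84.9 171.8] jig [-11.3 229.9] yaw 94.82 w 0.29508292851502216 F [-0.3 -1.6 -0.1]
```

View pics/c1.png

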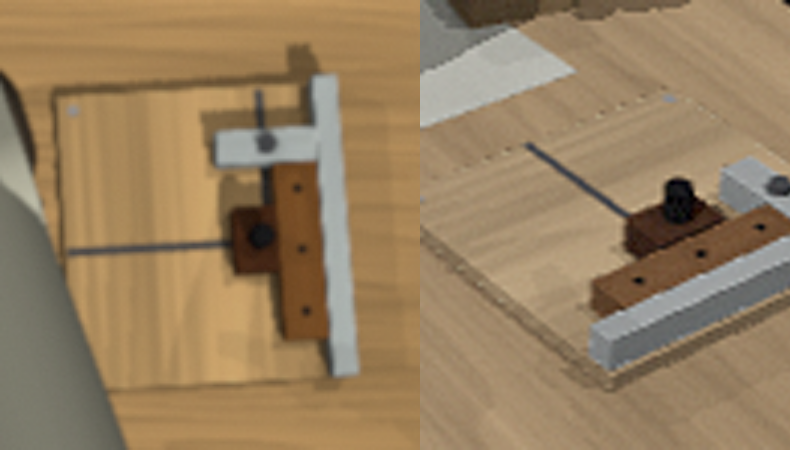

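The lath at crop (302,250) is flush on the fence, home on the stop at (265,148) and trapped by the shoe at (255,240). The robot is clear, so I'll hand in.

```bash
python3 -c "
from cell import job; print(job.close_job())"
```

```text
the job is handed in; nothing more can be done
None
```

The wooden lath is loaded: pressed and held on the fence, then on the end stop, and trapped by the shoe. The job was handed in at about 26 s with the robot clear; no verdict came back.

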